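# Try a wing cap on the thread gauge and sort it

## Robot

A 6-joint arm with a two-finger parallel gripper is mounted at the origin on the work surface. World frame = base frame: x ahead of the robot, y to its left, z up, the work surface at z = 0. Lengths are in mm, angles in rad, forces in N, time in s.
With the tool pointing down it reaches from about 225 to 725 mm from the base axis. Payload 3.1 kg.
Tool frame: the origin (TCP) lies on the centre line of the jaws, within the pads' length; the fingertips stand 14 mm ahead of it and the grasp point (between the pads) lies 5 mm behind it; z points along the fingers, y is the line along which they close (so a half turn about z gives the same grasp; the last joint's range is limited). The gripper opens to 85 mm and grips with 20 to 120 N. Pads are 22 mm wide; open, the fingers measure 114 mm over their backs; the gripper's body (76 mm by 85 mm) begins 54 mm behind the grasp point. The pads swing forward as they close: fully open they stand 13 mm farther back than shut.
Start: joints at [-0.128, 0.048, 0.099, 1.622, 0, 1.443], TCP at [524.993, -0.012, 210.012] pointing down, gripper open.
Joint ranges: [-2.91, 2.91], [-0.99, 1.94], [-1.21, 1.42], [-2.12, 2.29], [-1.49, 1.47], [-3.14, 3.14]. Speed limits (rad/s): [2.79, 2.79, 3.14, 3.14, 3.14, 3.14].

## Interface

Orientations are given as a unit quaternion [w, x, y, z].
In Python, from cell import sensors, cams, arm gives the robot as it stands.
- The arm moves only by the shell command python3 -m creep 'ROWS' [FORCE]. ROWS is a JSON object of lists of equal length, an entry for each row: "gripper": the gripper command: -1 is shut, 1 is fully open, values between are in proportion; "offset": the shift along the tool's x, y, z each as a share of 0.5 m, from -1 to 1, a list of three; "roll": the turn about the tool's z as a share of 360 degrees, from -1 to 1. In form: {"gripper": [gripper, ...], "offset": [[x, y, z], ...], "roll": [roll, ...]}. A call has 1 to 8 rows; each row shifts and turns the commanded pose from where the row before left it, along the tool's axes as they then stand; what a row does not reach is not made up. A row lasts 1/10 s, in which the tool goes at most 50 mm and 8.59 degrees, less where a joint would pass 70% of its speed; a pose out of reach is approached as far as the arm can. A call with a number of a shift or a turn outside -1 to 1 is refused whole. A call with a gripper value outside its range is refused whole. The fingers move at their own pace and stop on an object; FORCE is the grip in N (left out, the last holds). Time passes only in rows, so rows that do not move let the fingers close. It gives the time, the measured TCP pose, the force, the opening and the grip force at its end, in the units of the state.
- sensors.observe(): the state, without advancing time (a new reading comes with each control period).
- cams.capture(name): name is "scene" or "side" or "wrist"; returns the picture (420x560x3 uint8, red, green, blue); there is no depth.
- cams.camera_info(name): a dict with "fx", "fy", "cx", "cy" (pixels), "D" ([k1, k2, p1, p2, k3] as OpenCV has them; the pictures are not rectified), "R" (3x3) and "t" (3): a world point X has camera coordinates R X + t; the wrist camera has in their place "mount" (4x4, takes a point from camera to tool coordinates, whose origin is the TCP and whose axes are the flange's). Camera axes: x right, y down, z forward; pixel columns grow to the right and rows downward; lengths in mm; the calibration is good to about 2 mm. A picture is of the moment at which its call begins: read the wrist's pose just before it. camera_info takes no time and is no camera call.
- arm.job_done(): hands the job in; it is judged then, once.
The state is a dict: "time_s": time; "qpos": joint angles; "qvel": joint speeds; "effort": joint torques, N m; "tcp_pos": TCP position; "eef_rot": TCP orientation; "force": force on the tool from outside, world axes, zero at the start; "torque": the same for the moment, N m; "grip_width": opening from 0.0 (shut) to 1.0 (fully open); "grip_force": force on a finger pad.
Only numpy, scipy, OpenCV 4.12 (cv2) and the standard library are available. Lean on these libraries where they do the work, as an engineer would, in place of code of your own. Each camera call takes 0.05 s, during which the arm holds its last target. There are 200 camera calls.

## Task

Take the wing cap from the square mat and screw it clockwise down the thread gauge, gently, until it stops, without forcing it. Then screw it off again and stand it in the square wooden tray if it had turned fully home, rim down on the gauge's flange, or in the round gray dish if it had stopped with its rim still clear of the flange. Leave the cap on the round mat and the other things on the bench where they are.

Things in the scene. Friction and masses are not known exactly. Their poses are not given: they have to be found in the camera images.
- cap_a: steel wing cap standing on its open rim, about 0.22 kg: round skirt 51 mm across, 38 mm tall with its closed top; on it a bar-shaped wing 46 mm long, 12 mm thick, 28 mm tall (66 mm in all). Origin: centre of the rim's underside; z up, x along the wing. Looks just like the other cap; one of the two has too shallow a bore (unseen), and either may stand on either mat
- cap_b: the other wing cap, same outside, weight and axes as cap_a. Both have inside (bore 43 mm across) two round thread pins 5.5 mm thick that point inwards along +x and -x, in line with the wing: centres 6 mm above the rim, tips 17.5 mm from the axis. Half a turn of a cap makes no difference
- gauge: fixed steel thread gauge; origin: centre of its underside on the bench, z up. A 110 mm square plate, on it a gray round flange and an upright stud: core 32 mm across, thread 40 mm across. Right-hand thread (clockwise from above goes down), two starts, lead 30 mm per turn; square ridges 8 mm tall, grooves 7 mm, so a cap's pins have about 1.5 mm play up and down
- thread_start (a point): blunt upper end of one ridge, 25 to 33 mm above the bench, on the gauge's +x side (the other at -x); both run clockwise and down. A cap lowered with its wing 15 to 150 deg counterclockwise of the gauge's x drops onto a ridge (at 20 deg: rim 6.5 mm over the flange). Turned clockwise, its pins go under the ridge ends near 10 deg. Unscrew back to 15 deg or more to lift it off
- gauge_flange (a point): centre of the flange top (80 mm across), 10 mm above the gauge's origin. A sound cap lies home on it with its whole rim when its wing is 60 to 65 deg clockwise past the gauge's x; in the play of the thread it then turns on without sinking and jams at 80 to 90 deg. Turning is nearly free (under 0.15 N m), then the moment rises steeply within a few degrees; the thread holds a cap where it is left
- gauge_top (a point): top of the stud, 41 mm above the gauge's origin, 20 mm across, with a 9 mm tall cone below it as lead-in. The shallow cap sinks no further once it sits on this top: wing 25 to 30 deg clockwise past the gauge's x, rim about 3 mm above the flange; it jams at 45 to 55 deg. More than 50 N between cap and gauge counts as forcing
- square_mat: fixed square cork mat, 80 mm wide, 4 mm thick, under the cap that is to be tried; origin at the centre of its underside
- round_mat: fixed round cork mat, 80 mm across, 4 mm thick, under the cap that must be left alone; origin at the centre of its underside
- tray: fixed square wooden tray for caps that went home, 130 mm outside, wall 6 mm thick and 20 mm tall, floor about 6 mm thick; origin at the centre of its underside
- dish: fixed round gray cast dish for caps that did not go home, 136 mm across, wall 5 mm thick and 20 mm tall, floor 6 mm thick; origin at the centre of its underside
- bearing_ring: bystander: loose chrome ring 88 mm across, 14 mm tall, lying flat; origin at the centre of its underside
- float_center (a point): bystander: centre of a green glass ball 80 mm across that rests in the bearing ring
- iron_block_1: bystander: loose dark iron block 70 x 40 x 30 mm; origin at the centre of its underside
- iron_block_2: bystander: loose dark iron block 70 x 40 x 30 mm; origin at the centre of its underside
Things that resemble listed ones, but are neither listed nor needed, are in the scene too. What is shaped like the cap_a but purple is not meant.

How it is judged (in metres and radians):
On the way:
1. the cap from the square mat is screwed down the gauge until it stops: a sound cap with its rim within 1.5 mm of the flange, a shallow one within 1.5 mm of where it binds ((((horizontal distance between cap_a and gauge below 0.004 m and z of cap_a in the frame of gauge below 0.0115 m and angle between cap_a's own z axis and vertical below 0.1 rad) and (horizontal distance between cap_b and round_mat below 0.03 m and distance of cap_b from where it was at the start of the episode below 0.01 m)) or ((horizontal distance between cap_b and gauge below 0.004 m and z of cap_b in the frame of gauge below 0.0144 m and angle between cap_b's own z axis and vertical below 0.1 rad) and (horizontal distance between cap_a and round_mat below 0.03 m and distance of cap_a from where it was at the start of the episode below 0.01 m)))), for 0.2 s.
At the end, for the whole second after the job is handed in: The tried cap stands upright (within 0.15 rad), at rest on the floor of the right place, its axis within 45 mm of the centre: the sound cap in the square wooden tray, the shallow one in the round gray dish; the other cap is still on the round mat, within 10 mm of where it was; nothing is held ((((horizontal distance between cap_a and tray below 0.045 m and z of cap_a in the frame of tray below 0.01 m and angle between cap_a's own z axis and vertical below 0.15 rad and linear speed of cap_a below 0.02 m/s) and (horizontal distance between cap_b and round_mat below 0.03 m and distance of cap_b from where it was at the start of the episode below 0.01 m)) or ((horizontal distance between cap_b and dish below 0.045 m and z of cap_b in the frame of dish below 0.01 m and angle between cap_b's own z axis and vertical below 0.15 rad and linear speed of cap_b below 0.02 m/s) and (horizontal distance between cap_a and round_mat below 0.03 m and distance of cap_a from where it was at the start of the episode below 0.01 m)))); the robot touches nothing.
It fails at once if the cap is forced on the gauge (more than 50 N between them) (contact force between any of cap_a, cap_b and gauge above 50 N).
It fails at once if a bystander is moved by more than 15 mm (distance of any of bearing_ring, float_center, iron_block_1, iron_block_2 from where it was at the start of the episode above 0.015 m).
It also fails if it takes over 64 s, if anything falls off the work surface, if the arm or the gripper's body presses on something with over 40 N, if the wrist force passes 120 N, or if a joint passes its speed limit or range.

## Working session

There is one attempt and no reset: what is moved stays moved. The work goes in short steps, Python scripts to look and compute and a shell command to move; the robot and the scene stay as the last step left them, time stands still between calls to the robot, and variables do not carry over. Pictures are saved under pics/ and viewed, at most 10 in all, crops included, and the job is handed in when it is done.

```bash
mkdir -p pics; ls; cat > h.py <<'E'
import numpy as np,cv2
from cell import sensors,cams,arm
def snap(n,f):
    s=sensors.observe(); im=cams.capture(n); cv2.imwrite(f,im[:,:,::-1]); return s,im
E
python3 - <<'E'
from h import *
s,a=snap("scene","pics/scene.png"); s,b=snap("side","pics/side.png"); s,c=snap("wrist","pics/wrist.png")
for n in("scene","side","wrist"): print(cams.camera_info(n))
print(s)
E
```

```text
pics
{'fx': 534.2317787348783, 'fy': 534.2317787348783, 'cx': 273.0370200208422, 'cy': 217.3121330512344, 'D': array([-0.06742581,  0.        ,  0.        ,  0.        ,  0.        ]), 'R': array([[ 0.37269237,  0.92780524,  0.01666846],
       [ 0.69606821, -0.26763625, -0.6662281 ],
       [-0.61366883,  0.25990052, -0.74556172]]), 't': array([-206.68777541, -372.66951285, 1665.11824715])}
{'fx': 421.44612937032343, 'fy': 421.44612937032343, 'cx': 277.4767638422109, 'cy': 210.17717923670304, 'D': array([-0.07977444,  0.        ,  0.        ,  0.        ,  0.        ]), 'R': array([[-0.98270016, -0.18483449,  0.0116879 ],
       [-0.11280237,  0.54728991, -0.82930657],
       [ 0.14688778, -0.81627812, -0.55867165]]), 't': array([583.6439555 , 109.39859941, 822.82241908])}
{'fx': 322.1885772447249, 'fy': 322.1885772447249, 'cx': 282.18968672149697, 'cy': 211.61445013304933, 'D': array([-0.05135677,  0.        ,  0.        ,  0.        ,  0.        ]), 'mount': array([[ 7.85461109e-04, -9.47284970e-01, -3.20391274e-01,
         8.25614062e+01],
       [ 9.99999684e-01,  7.84089566e-0
[... 210 characters left out ...]
+00]])}
{'time_s': 0.1, 'qpos': array([-1.27818070e-01,  4.86784419e-02,  9.77525432e-02,  1.62202284e+00,
        8.29816400e-06,  1.44299426e+00]), 'qvel': array([ 0.00142672, -0.00010522,  0.00246755,  0.00017973, -0.00086662,
       -0.00135638]), 'effort': array([ 2.71639910e-03, -3.39851224e+01,  3.20935750e+01,  1.58655003e-02,
       -1.84533587e-04,  2.52461535e-05]), 'tcp_pos': array([5.24393856e+02, 5.86200568e-02, 2.08932387e+02]), 'eef_rot': array([-8.54320688e-04,  7.07112034e-01,  7.07100709e-01, -6.54504710e-04]), 'force': array([ 0.43083089, -0.29548819, -0.12256948]), 'torque': array([0.01361846, 0.02781461, 0.02739297]), 'grip_force': 0.0, 'grip_width': 1.0004385967246319}
```

View pics/scene.png

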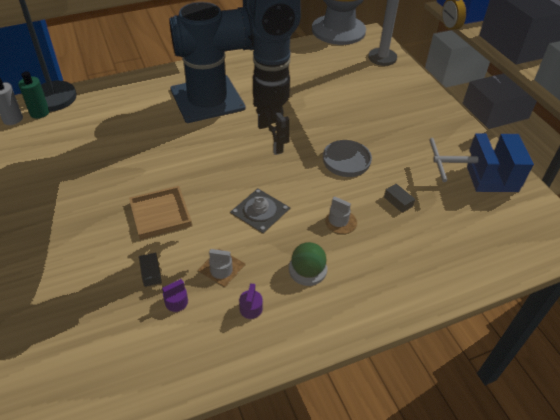

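View pics/side.png

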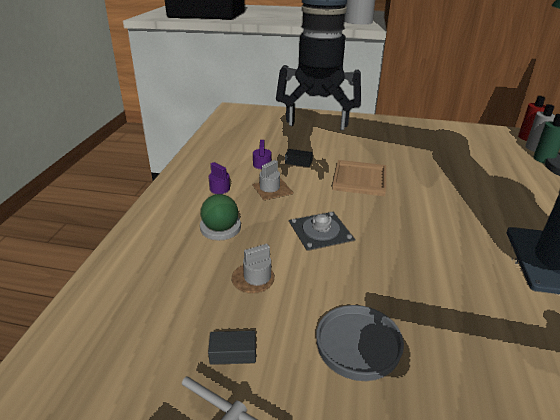

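The scene view shows the two steel caps: (221,262) on the square mat and (341,215) on the round mat. The purple ones at (175,295) and (252,303) are decoys. The gauge is at (260,208), the tray at (160,212) and the dish at (347,157). In the side view the square-mat cap is at (270,180) and the gauge at (321,228). The cap I want is the steel one on the square cork mat; I'll confirm it in an enlarged crop.

```bash
python3 - <<'E'
import cv2,numpy as np
a=cv2.imread('pics/scene.png');b=cv2.imread('pics/side.png')
A=cv2.resize(a[180:290,190:300],None,fx=5,fy=5,interpolation=cv2.INTER_CUBIC)[:550]
B=cv2.resize(b[150:260,250:360],None,fx=5,fy=5,interpolation=cv2.INTER_CUBIC)
A=cv2.resize(A,(400,400));B=cv2.resize(B,(400,400))
cv2.imwrite('pics/crop1.png',np.hstack([A,B]))
E
```

```text
(no output)
```

View pics/crop1.png

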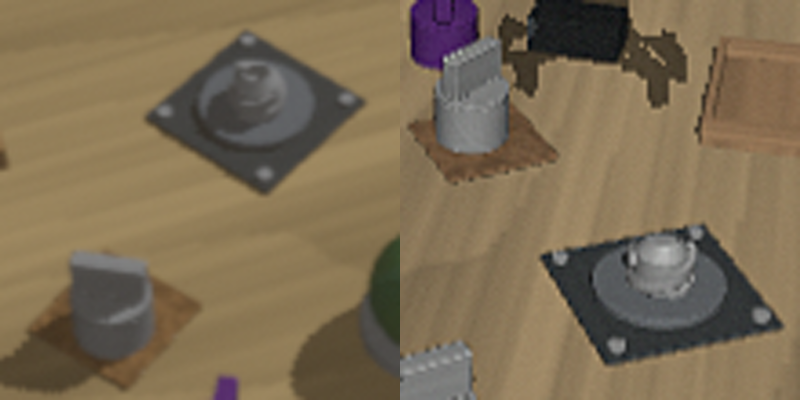

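The crop confirms it: a steel cap on the square cork mat, wing's top edge at crop (70,253)–(147,265), and the gauge plate's corners are clear. Now positions.

```bash
cat >> h.py <<'E'
def bp(n,px,z,s=None):
    c=cams.camera_info(n);K=np.array([[c['fx'],0,c['cx']],[0,c['fy'],c['cy']],[0,0,1]])
    u=cv2.undistortPoints(np.array(px,float).reshape(-1,1,2),K,c['D']).reshape(-1,2)
    d=np.c_[u,np.ones(len(u))]
    if n=='wrist':
        from scipy.spatial.transform import Rotation as Ro
        q=s['eef_rot'];R=Ro.from_quat([q[1],q[2],q[3],q[0]]).as_matrix();M=c['mount']
        o=R@M[:3,3]+s['tcp_pos'];d=d@(R@M[:3,:3]).T
    else:
        o=-c['R'].T@c['t'];d=d@c['R']
    return (o+d*((z-o[2])/d[:,2])[:,None])[:,:2]
E
python3 - <<'E'
from h import *
np.set_printoptions(precision=1,suppress=True)
k=110/400
S=lambda L:np.array(L)*k+[190,180]
D=lambda L:np.array(L)*k+[250-0,150]
for n,p in(('scene',S([(247,32),(365,101),(266,193),(147,117)])),('side',D([(142,258),(305,224),(382,325),(208,364)]))):
    w=bp(n,p,5);e=np.diff(np.r_[w,w[:1]],axis=0)
    print(n,'gauge',w.mean(0),np.hypot(*e.T),np.degrees(np.arctan2(e[:,1],e[:,0]))%90)
for n,p in(('scene',S([(70,253),(147,265)])),('side',D([(46,52),(100,42)]))):
    w=bp(n,p,70);e=w[1]-w[0];print(n,'wing',w.mean(0),np.hypot(*e),np.degrees(np.arctan2(e[1],e[0])))
w=bp('scene',S([(31,328),(125,387),(202,305)]),4);print('mat',w,(w[0]+w[2])/2)
w=bp('side',D([(10,125),(55,185),(158,158)]),4);print('mat',w,(w[0]+w[2])/2)
print('tray',bp('scene',[(160,212)],10),bp('side',[(359,178)],10))
print('dish',bp('scene',[(347,157)],12),bp('side',[(360,342)],12))
print('round',bp('scene',[(341,222)],4),'ring',bp('scene',[(309,268)],10),'blocks',bp('scene',[(150,269),(400,198)],15), 'purple',bp('scene',[(175,300),(252,308)],10))
E
```

```text
scene gauge [507.9 -15.4] [106.5 108.5 106.8 107.4] [29.6 29.4 29.  29.3]
side gauge [500.6 -12.3] [110.3 107.9 108.4 106.2] [31.1 28.5 30.2 29.5]
scene wing [ 646.4 -164.3] 47.902585009208515 57.83834260058707
side wing [ 644.7 -169.5] 38.69645106041557 -146.43379939615727
mat [[ 630.6 -214.3]
 [ 694.3 -173.3]
 [ 652.4 -107.8]] [ 641.5 -161.1]
mat [[ 689.4 -170.5]
 [ 642.8 -101.6]
 [ 582.2 -148.3]] [ 635.8 -159.4]
tray [[ 428.5 -253.5]] [[ 426.9 -248.3]]
dish [[413.7 276.8]] [[410.9 278.3]]
round [[616.3 157. ]] ring [[720.1  22. ]] blocks [[ 596.  -317.5]
 [ 605.7  331.1]] purple [[ 693.5 -285.9]
 [ 772.9 -136.7]]
```

```bash
python3 - <<'E'
import cv2
a=cv2.imread('pics/wrist.png');cv2.imwrite('pics/wrist_s.png',cv2.resize(a[100:400,90:470],None,fx=2,fy=2,interpolation=cv2.INTER_CUBIC))
E
```

```text
(no output)
```

View pics/wrist_s.png

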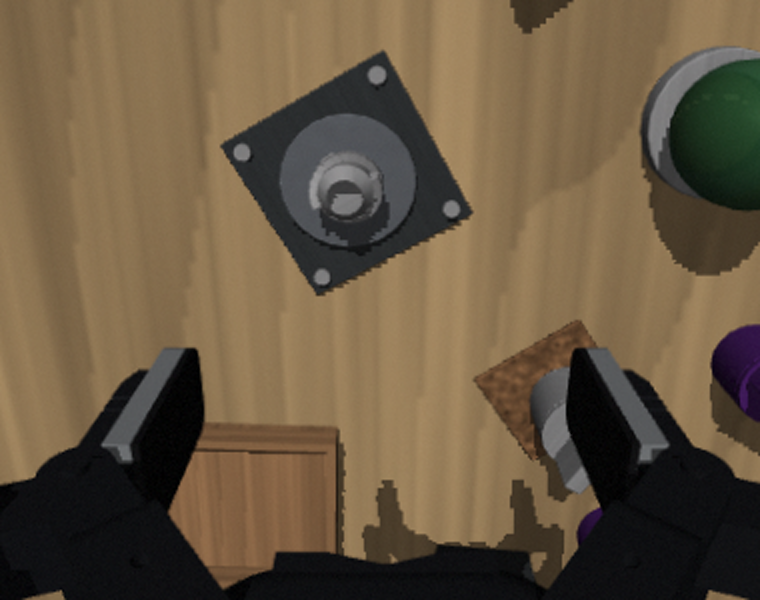

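The wrist view shows the gauge's corners at crop (385,51), (471,211), (319,294), (221,146), with the stud near (346,200). The thread ends need a closer look, so I'm descending over it.

```bash
python3 -m creep '{"gripper":[1,1,1,1,1],"offset":[[0,0,0.06],[0,0,0.06],[0,0,0.06],[0,0,0.04],[0,0,0]],"roll":[0,0,0,0,0]}' 
python3 - <<'E'
from h import *
np.set_printoptions(precision=1,suppress=True)
s0=sensors.observe().copy();s0['tcp_pos']=np.array([524.4,0.06,208.9])
w=bp('wrist',np.array([(385,51),(471,211),(319,294),(221,146)])/2+[90,100],5,s0);e=np.diff(np.r_[w,w[:1]],axis=0)
print(w.mean(0),np.hypot(*e.T),np.degrees(np.arctan2(e[:,1],e[:,0]))%90)
s,c=snap('wrist','pics/w2.png');print(s['tcp_pos'],s['eef_rot'])
cv2.imwrite('pics/w2c.png',cv2.resize(c[60:260,160:360],None,fx=3,fy=3,interpolation=cv2.INTER_CUBIC))
E
```

```text
time_s: 0.65
tcp_pos: [521.5, 0.4, 95.6]
eef_rot: [-0.003, 0.707, 0.707, -0.003]
force: [-0.4, -0.3, 0.9]
grip_width: 1.0
grip_force: 0.0
[502.7 -14.6] [106.6 108.2 109.  109.9] [29.  30.6 30.  29.3]
[521.5   0.4  95.6] [-0.   0.7  0.7 -0. ]
```

View pics/w2c.png

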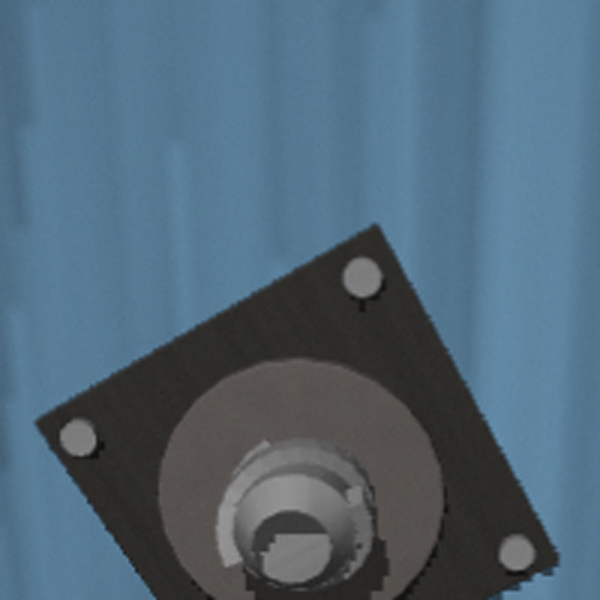

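The view shows the stud at crop (297,520) with a bright upper ridge on its left and possible blunt ends at (235,565) and (355,493). I'll enlarge that.

```bash
python3 - <<'E'
import cv2
a=cv2.imread('pics/w2.png')
c=cv2.resize(a[195:270,220:300],None,fx=8,fy=8,interpolation=cv2.INTER_CUBIC)
cv2.imwrite('pics/w2d.png',cv2.convertScaleAbs(c,alpha=1.4))
E
```

```text
(no output)
```

View pics/w2d.png

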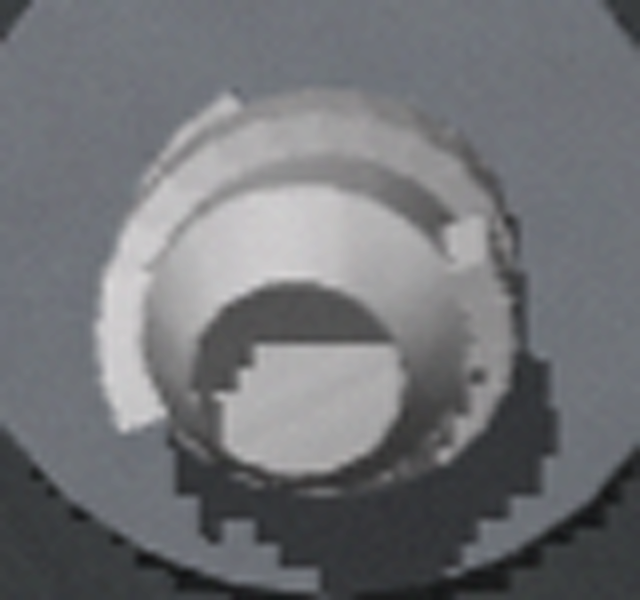

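Both blunt upper ends are clear: (465,240) at about 30 deg and (140,430) at about 210 deg, so the gauge's x is at world +29.5 deg (mod 180). Moving over the cap on the square mat now.

```bash
python3 - <<'E'
from h import *
np.set_printoptions(precision=1,suppress=True)
s=sensors.observe()
print('flange',bp('wrist',[(301/3+160,498/3+60)],10,s)); w=bp('wrist',np.array([(375,225),(558,553),(38,422)])/3+[160,60],5,s);print((w[1]+w[2])/2,w)
E
python3 -m creep '{"gripper":[1,1,1,1,1,1,1,1],"offset":[[-0.066,0.05,-0.018],[-0.066,0.05,-0.018],[-0.066,0.05,-0.018],[-0.066,0.05,-0.018],[-0.066,0.05,-0.018],[0,0,0],[0,0,0],[0,0,0]],"roll":[0,0,0,0,0,0.02,0.02,0.02]}' 40
python3 - <<'E'
from h import *
s,c=snap('wrist','pics/w3.png');print(s['tcp_pos'],s['eef_rot'],s['qpos'])
E
```

```text
flange [[505.4 -15.6]]
[505.7 -14.7] [[526.   59. ]
 [579.8 -34.6]
 [431.6   5.1]]
time_s: 1.5
tcp_pos: [651.3, -166.0, 146.9]
eef_rot: [0.001, 0.829, 0.56, 0.001]
force: [-0.4, 0.7, -0.7]
grip_width: 1.002
grip_force: 0.0
[ 651.25896214 -166.0466789   146.91769   ] [0.00111963 0.82876649 0.5595928  0.00086008] [-3.49387805e-01  4.34642533e-01  4.31308353e-01  1.56463953e+00
  7.77064195e-05  1.60441483e+00]
```

View pics/w3.png

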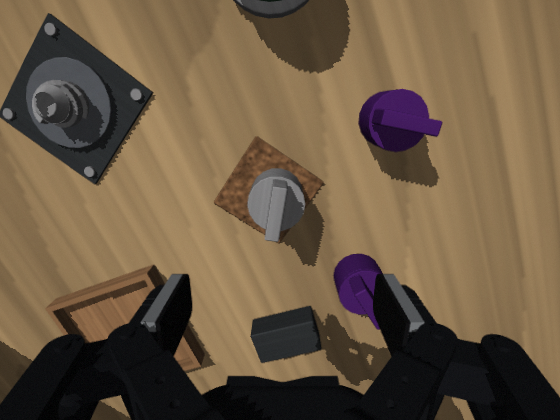

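The cap's wing top runs from pixel (273,241) to (280,182), skirt around (276,200). The gauge is upper left and the tray lower left.

```bash
cat >> h.py <<'E'
from scipy.spatial.transform import Rotation as Ro
def tool(s):
    q=s['eef_rot'];R=Ro.from_quat([q[1],q[2],q[3],q[0]]).as_matrix()
    return R,np.degrees(np.arctan2(R[1,0],R[0,0]))
def go(x,y,z=None):
    s=sensors.observe();R,a=tool(s);p=s['tcp_pos']
    d=np.array([x,y,p[2] if z is None else z])-p
    print('tool',p.round(1),'ang',round(a,1),'tilt',R[:2,2].round(3),'shift share',(R.T@d/500).round(4),'q6',s['qpos'][5].round(2),'F',np.round(s['force'],1),'Tz',np.round(s['torque'],2),'grip',round(s['grip_width'],3),round(s['grip_force'],1),s['time_s'])
E
python3 - <<'E'
from h import *
np.set_printoptions(precision=1,suppress=True)
s=sensors.observe()
w=bp('wrist',[(273,241),(280,182)],70,s);e=w[1]-w[0];print(w,w.mean(0),np.hypot(*e),np.degrees(np.arctan2(e[1],e[0])))
w=bp('wrist',[(215,203),(257,137),(325,184)],4,s);print((w[0]+w[2])/2)
w=bp('wrist',[(68,103)],10,s);print('flange',w)
go(*w[0])
E
```

```text
[[ 636.2 -186. ]
 [ 660.2 -142.3]] [ 648.2 -164.2] 49.798493260028394 61.19973975277701
[ 639.9 -163.8]
flange [[503.7 -13.7]]
tool [ 651.1 -165.8  147. ] ang 67.9 tilt [ 0. -0.] shift share [ 0.2 -0.4 -0. ] q6 1.61 F [ 0.6 -0.2 -0.6] Tz [-0.1 -0.  -0. ] grip 1.002 0.0 1.55
```

```bash
R8='-0.0229'; python3 -m creep '{"gripper":[1,1,1,1,1,1,1,1],"offset":[[0,0,0],[0,0,0],[0,0,0],[0,0,0],[0,0,0],[0,0,0],[0,0,0],[0,0,0]],"roll":[-0.0229,-0.0229,-0.0229,-0.0229,-0.0229,-0.0229,-0.0229,-0.0229]}'
python3 -m creep '{"gripper":[1,1,1,1,1,1,1,1],"offset":[[0,0,0],[0,0,0],[0,0,0],[0,0,0],[0,0,0],[0,0,0],[0,0,0],[0,0,0]],"roll":[-0.0229,-0.0229,-0.0229,-0.0229,-0.0229,-0.0229,-0.0229,-0.0229]}'
python3 -m creep '{"gripper":[0.2,0.2,0.2,0.2,0.2,0.2],"offset":[[0,0,0],[0,0,0],[0,0,0],[0,0,0],[0,0,0],[0,0,0]],"roll":[-0.0229,-0.0229,-0.0229,-0.0229,-0.0229,0]}'
python3 - <<'E'
from h import *
go(648,-164,61)
s,c=snap('wrist','pics/w4.png')
cv2.imwrite('pics/w4c.png',c[100:400,130:430,::-1])
E
```

```text
time_s: 2.35
tcp_pos: [650.8, -165.2, 146.9]
eef_rot: [0.001, 0.384, 0.923, 0.0]
force: [0.8, -0.4, 0.1]
grip_width: 1.002
grip_force: 0.0
time_s: 3.15
tcp_pos: [650.8, -165.2, 147.0]
eef_rot: [0.001, -0.18, 0.984, -0.001]
force: [0.0, -0.1, 0.4]
grip_width: 1.004
grip_force: 0.0
time_s: 3.75
tcp_pos: [650.8, -165.2, 146.8]
eef_rot: [0.001, -0.512, 0.859, -0.001]
force: [-0.7, 0.1, 0.4]
grip_width: 0.599
grip_force: 0.0
tool [ 650.8 -165.2  146.8] ang -118.4 tilt [ 0.002 -0.001] shift share [0.0005 0.0064 0.1716] q6 -1.42 F [-0.7  0.1  0.4] Tz [ 0.03 -0.03  0.04] grip 0.599 0.0 3.75
```

View pics/w4c.png

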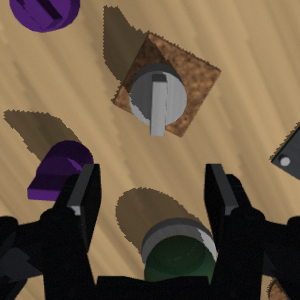

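The wing top runs from crop (158,136) to (161,80), about in line with the tool's x; the purple cap and the ball are clear of the fingers.

```bash
python3 - <<'E'
from h import *
np.set_printoptions(precision=1,suppress=True)
s=sensors.observe()
w=bp('wrist',[(288,236),(290.7,180)],70,s);e=w[0]-w[1];print(w,w.mean(0),np.hypot(*e),np.degrees(np.arctan2(e[1],e[0])))
m=(w.mean(0)+[648.2,-164.2])/2
go(*m,60)
E
```

```text
[[ 657.3 -145.1]
 [ 633.6 -185.1]] [ 645.4 -165.1] 46.535144977259286 59.27570084317222
tool [ 650.7 -165.1  146.6] ang -118.6 tilt [ 0. -0.] shift share [0.  0.  0.2] q6 -1.42 F [0.1 0.6 0. ] Tz [ 0.1 -0.  -0.1] grip 0.603 0.0 3.8
```

```bash
python3 -m creep '{"gripper":[0.2,0.2,0.2,0.2,0.2],"offset":[[0.003,0.0073,0.05],[0,0,0.05],[0,0,0.043],[0,0,0.03],[0,0,0]],"roll":[0.003,0,0,0,0]}' 40
python3 -m creep '{"gripper":[-1,-1,-1,-1,-1,-1,-1],"offset":[[0,0,0],[0,0,0],[0,0,0],[0,0,0],[0,0,0],[0,0,0],[0,0,0]],"roll":[0,0,0,0,0,0,0]}' 40
python3 - <<'E'
from h import *
go(505,-15,140)
E
```

```text
time_s: 4.3
tcp_pos: [644.2, -163.9, 55.7]
eef_rot: [-0.002, -0.503, 0.864, 0.002]
force: [-0.7, -0.0, -0.6]
grip_width: 0.603
grip_force: 0.0
time_s: 5.0
tcp_pos: [646.1, -164.6, 58.6]
eef_rot: [0.0, -0.503, 0.864, -0.0]
force: [0.3, -0.5, -0.5]
grip_width: 0.003
grip_force: 0.0
tool [ 646.1 -164.6   58.6] ang -119.6 tilt [0. 0.] shift share [-0.1211  0.393  -0.1629] q6 -1.4 F [ 0.3 -0.5 -0.5] Tz [-0.   -0.02 -0.05] grip 0.003 0.0 5.0
```

It closed on nothing, so I'm looking.

```bash
python3 - <<'E'
from h import *
s,c=snap('wrist','pics/w5.png');s,d=snap('side','pics/s5.png')
d=cv2.resize(d[100:250,190:340],(400,400))
c=cv2.resize(c[60:420,100:460],(400,400))
cv2.imwrite('pics/v5.png',np.hstack([c,d])[:,:,::-1])
E
```

```text
(no output)
```

View pics/v5.png

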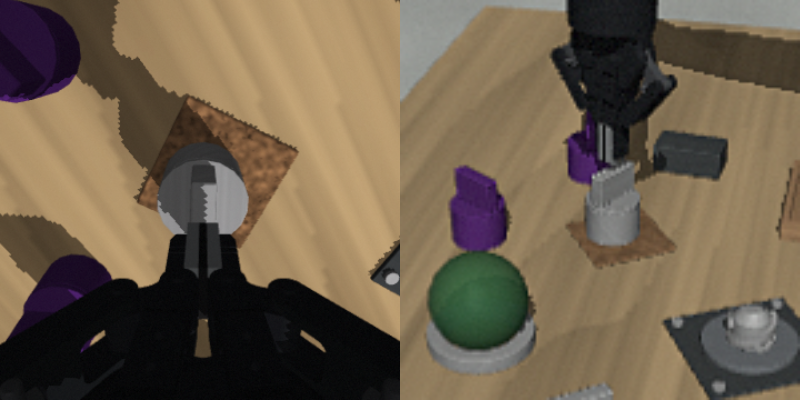

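```bash
python3 - <<'E'
from h import *
np.set_printoptions(precision=1,suppress=True)
def pj(n,X,s=None):
    c=cams.camera_info(n);K=np.array([[c['fx'],0,c['cx']],[0,c['fy'],c['cy']],[0,0,1]]);X=np.array(X,float)
    if n=='wrist':
        R,_=tool(s);M=c['mount'];X=(X-s['tcp_pos'])@R;P=(X-M[:3,3])@M[:3,:3]
    else: P=X@c['R'].T+c['t']
    return cv2.projectPoints(P,np.zeros(3),np.zeros(3),K,c['D'])[0].reshape(-1,2)
s=sensors.observe();R,_=tool(s)
tip=s['tcp_pos']+R[:,2]*14; e=np.array([.5,.866,0])*23
P=[tip,s['tcp_pos'],[646,-164.6,70],[646,-164.6,70]+e,[646,-164.6,70]-e,[646,-164.6,4]]
print('side crop',(pj('side',P)-[190,100])*400/150+[400,0])
print('wrist crop',(pj('wrist',P,s)-[100,60])*400/360)
# triangulated wing centre from side + scene pics
w=bp('wrist',np.array([(203,222),(203,167)])*.9+[100,60],70,s);print(w)
print(s['qpos'],s['tcp_pos'])
E
```

```text
side crop [[611.1 195. ]
 [611.2 181.4]
 [611.2 170.1]
 [594.  179.1]
 [627.9 161.4]
 [611.1 232.9]]
wrist crop [[204.  205.3]
 [204.1 216.8]
 [204.2 227.5]
 [203.7 268.3]
 [204.7 182.7]
 [203.7 179.5]]
[[ 645.  -167.4]
 [ 631.4 -191.5]]
[-0.3  0.4  0.3  1.4 -0.  -1.4] [ 646.  -164.6   58.4]
```

```bash
python3 - <<'E'
import cv2
for f,(v0,v1,u0,u1,dv,du) in (('w5',(185,290,245,325,3,1)),('s5',(130,200,245,295,2,1))):
    g=cv2.imread(f'pics/{f}.png',0)
    for v in range(v0,v1,dv): print(v,''.join('0123456789ABCDEF'[x>>4] for x in g[v,u0:u1:du]))
E
```

```text
185 44443233333333333333332222233333333333332222222222222355544445556666666655555555
188 44422322223333333333333222222333332333332222222222222224555554445666665555655666
191 43222222222222233322222333323233323233333333333333323222235555556666655566666666
194 23322222233322222333333322322333333333333333333333332332322345666666666566666555
197 22222222333333233333333333333333333333333333223223232332222323455666666666555555
200 22333333322233323232233333333333333223333333333333323333333333224655566666655555
203 33332222222323232333333333333333333333333333333333333332222222223335555555555556
206 22222222232222333333334444444444444444444446988888765433322222222233345555555666
209 22222222222333233444444444443333232323222333333579999998864333222223334555656565
212 22222222223444444444444444443223333333333333332259999999999998643222233556666655
215 22222223444444444444444444432333233223333332333358999999999999999973223345666555
218 23222344444444444444444444432333333333333333333347999999999999999999853334555556
221 2234444444444444444444444443333333333333333333333699999999999999999999874456
[... 3099 characters left out ...]
8878575666766666787777777577777777777778
176 77777788787777567676757587777777873777777777777788
178 77787888877777446678887788777886644567777777777888
180 77788888877767455677877877788777664556787777777888
182 77888877766666355677788888877777654445557877778888
184 88788875444555455777888888887776653444445587778887
186 88877777555555455677788888887776654555554457888777
188 87777777745555556677887888877776654445555544588777
190 77777777777645544567888888887876545555455555544777
192 77777777777745555554445566554555555555555555455658
194 77777766776677545555555555544444444555555556765587
196 77777777777667755554445555455554665665568888777778
198 77777777766777778445555656654568888887778777777877
```

The numbers show the cap unmoved and the fingers shut just above the wing. Both views put the shut fingertips at z≈82, about 24 mm behind the reported TCP rather than 14 mm ahead. So I'll open, go about 30 mm lower while watching the force, and close again.

```bash
python3 -m creep '{"gripper":[0.2,0.2,0.2,0.2,0.2,0.2],"offset":[[0,0,0],[0,0,0],[0,0,0],[0,0,0],[0,0,0],[0,0,0]],"roll":[0,0,0,0,0,0]}' 40
python3 -m creep '{"gripper":[0.2,0.2,0.2,0.2,0.2],"offset":[[0,0,0.016],[0,0,0.016],[0,0,0.016],[0,0,0.012],[0,0,0]],"roll":[0,0,0,0,0]}' 40
python3 -m creep '{"gripper":[-1,-1,-1,-1,-1,-1,-1],"offset":[[0,0,0],[0,0,0],[0,0,0],[0,0,0],[0,0,0],[0,0,0],[0,0,0]],"roll":[0,0,0,0,0,0,0]}' 40
python3 - <<'E'
from h import *
go(505,-15,140)
E
```

```text
time_s: 5.7
tcp_pos: [646.1, -164.6, 58.5]
eef_rot: [-0.0, -0.503, 0.864, -0.0]
force: [0.0, 0.6, -0.3]
grip_width: 0.599
grip_force: 0.0
time_s: 6.2
tcp_pos: [644.7, -164.1, 26.3]
eef_rot: [-0.001, -0.503, 0.864, 0.001]
force: [0.3, -0.3, 0.5]
grip_width: 0.601
grip_force: 0.0
time_s: 6.9
tcp_pos: [646.6, -164.8, 29.3]
eef_rot: [0.0, -0.503, 0.864, -0.001]
force: [0.8, -0.3, 2.9]
grip_width: 0.131
grip_force: 41.3
tool [ 646.6 -164.8   29.3] ang -119.6 tilt [ 0.001 -0.001] shift share [-0.1209  0.3939 -0.222 ] q6 -1.4 F [ 0.8 -0.3  2.9] Tz [-0.   -0.05  0.04] grip 0.131 41.3 6.9
```

Grasped, at 11 mm and 41 N. Lifting and carrying it to the gauge; the wing is at world 60 deg, 31 deg counterclockwise of the gauge's x, so it can go straight down.

```bash
python3 -m creep '{"gripper":[-1,-1,-1,-1,-1,-1,-1,-1],"offset":[[0,0,-0.04],[0,0,-0.06],[0,0,-0.04],[-0.024,0.079,0],[-0.024,0.079,0],[-0.024,0.079,0],[-0.024,0.079,0],[-0.024,0.079,0]],"roll":[0,0,0,0,0,0,0,0]}' 40
python3 -m creep '{"gripper":[-1,-1,-1],"offset":[[0,0,0],[0,0,0],[0,0,0]],"roll":[0,0,0]}' 40
python3 - <<'E'
from h import *
go(504.6,-14.8,72)
s,c=snap('wrist','pics/w6.png');s,d=snap('side','pics/s6.png')
c=cv2.resize(c[60:420,100:460],(400,400));d=cv2.resize(d[150:270,260:380],(400,400))
cv2.imwrite('pics/v6.png',np.hstack([c,d])[:,:,::-1])
E
```

```text
time_s: 7.7
tcp_pos: [501.7, -13.7, 97.3]
eef_rot: [-0.001, -0.503, 0.864, 0.001]
force: [-0.2, 0.5, -1.2]
grip_width: 0.129
grip_force: 40.9
time_s: 8.0
tcp_pos: [504.4, -15.4, 98.4]
eef_rot: [0.0, -0.503, 0.864, -0.0]
force: [-0.2, -0.9, -1.4]
grip_width: 0.125
grip_force: 40.9
tool [504.4 -15.4  98.4] ang -119.6 tilt [ 0.001 -0.   ] shift share [-0.0013  0.0004  0.0527] q6 -1.22 F [-0.2 -0.9 -1.4] Tz [ 0.01 -0.02 -0.02] grip 0.125 40.9 8.0
```

View pics/v6.png

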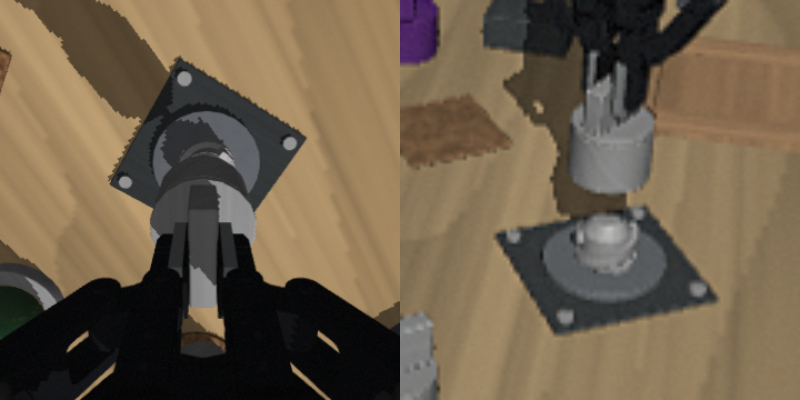

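The cap hangs upright over the gauge: skirt centred at crop u≈611 in the side view, flange at (604,258). Checking the relative offset.

```bash
python3 - <<'E'
from h import *
np.set_printoptions(precision=2,suppress=True)
s=sensors.observe()
c=cams.camera_info('side');K=np.array([[c['fx'],0,c['cx']],[0,c['fy'],c['cy']],[0,0,1]])
def pj(X): return cv2.projectPoints(np.array([X],float),cv2.Rodrigues(c['R'])[0],c['t'],K,c['D'])[0].ravel()
for z in (73,110): print('cap px if at tcp',pj([504.4,-15.4,z]),pj([505.4,-15.4,z]))
print('flange by side',bp('side',[(321.35,227.4)],10))
print('flange by wrist',bp('wrist',[(205*.9+100,146*.9+60)],10,s))
E
python3 - <<'E'
import cv2
g=cv2.imread('pics/w6.png',0)
for v in range(150,262,4): print(v,''.join('0123456789ABCDEF'[x>>4] for x in g[v,215:355:1]))
g=cv2.imread('pics/s6.png',0)
for v in range(180,250,3): print(v,''.join('0123456789ABCDEF'[x>>4] for x in g[v,290:365:1]))
E
```

```text
cap px if at tcp [321.91 202.2 ] [321.43 202.14]
cap px if at tcp [323.19 186.77] [322.7  186.72]
flange by side [[501.   -14.04]]
flange by wrist [[497.27 -27.06]]
150 44444444444444444444444442111111111111123333333333333333333333333333333333333333333333333333333333333333332234579999999999999999999999999999
154 44444444444444444444444211111111111111333333333333332111123211111122111122223332223333333333333333333333333333332223699999999999999999999999
158 44444444444444444444311111111111111123333333321111111111111111111111111111111111111111121123333333333333333333333333332224786799999999999999
162 44444444444444444431111111111111111111111111111111111123455556666666666666665666555555321111221233333333333333333333333333333225877999999999
166 88998458998444443111111232333332211111111111124555665556555565532456666666666665666666666666655321232233333333333333333333333333333222358999
170 99999999998444211333333333333321111111112322233322232323323456533223453466666666656666666666666666654211233333333333333333333333333333333322
174 9999998544442333333333333111111111123232222222232222322323232
[... 4344 characters left out ...]
555555556666777888888877675555555533333477887778888888877778
228 889232333333255555555565677788888887669855555555552333324887878888888777777
231 888963333333324555555555555536777788765555555555533333333236888888888777787
234 888899633333333335555555555555555555555555555654333333333444457878888777777
237 888888885233333333334556666566666566666566554333333333333688872478888776777
240 888888777853333333233333322344444443333333333333333333333332244447888766677
243 988887777788223335766633333333333333333333333234434666688888888888877766777
246 888877777778892333787623333333233444656678888778788777888888888888877666777
249 888877777778888723344455667888888888888888888778888788888888888878877666777
```

Combining views from opposite directions puts the gauge axis at about (503.7, −15.4), within 1 mm of where the cap hangs. Lowering gently.

```bash
python3 -m creep '{"gripper":[-1,-1,-1,-1,-1,-1],"offset":[[0,0.0015,0.02],[0,0,0.02],[0,0,0.02],[0,0,0.014],[0,0,0],[0,0,0]],"roll":[0,0,0,0,0,0]}' 40
python3 -m creep '{"gripper":[-1,-1,-1,-1,-1],"offset":[[0,0,0.006],[0,0,0.006],[0,0,0.006],[0,0,0],[0,0,0]],"roll":[0,0,0,0,0]}' 40
python3 - <<'E'
from h import *
go(503.7,-15.3,43)
E
```

```text
time_s: 8.7
tcp_pos: [502.9, -14.6, 61.1]
eef_rot: [-0.0, -0.503, 0.864, 0.0]
force: [-0.4, 0.2, -1.0]
grip_width: 0.134
grip_force: 40.8
time_s: 9.2
tcp_pos: [503.1, -14.6, 52.4]
eef_rot: [-0.0, -0.503, 0.864, 0.0]
force: [-1.0, 0.6, -1.5]
grip_width: 0.129
grip_force: 40.8
tool [503.1 -14.6  52.4] ang -119.6 tilt [-0.  0.] shift share [ 0.0007 -0.0017  0.0189] q6 -1.22 F [-1.   0.6 -1.5] Tz [-0.01  0.07  0.03] grip 0.129 40.8 9.2
```

```bash
python3 -m creep '{"gripper":[-1,-1,-1,-1],"offset":[[0,0,0.005],[0,0,0.005],[0,0,0],[0,0,0]],"roll":[0,0,0,0]}' 40
python3 -m creep '{"gripper":[-1,-1,-1,-1],"offset":[[0,0,0.003],[0,0,0.003],[0,0,0],[0,0,0]],"roll":[0,0,0,0]}' 40
python3 -m creep '{"gripper":[-1,-1,-1,-1],"offset":[[0,0,0.002],[0,0,0.002],[0,0,0],[0,0,0]],"roll":[0,0,0,0]}' 40

```

```text
time_s: 9.6
tcp_pos: [503.0, -14.6, 47.3]
eef_rot: [-0.0, -0.503, 0.864, 0.0]
force: [-0.0, 0.5, -1.5]
grip_width: 0.129
grip_force: 40.8
time_s: 10.0
tcp_pos: [503.1, -14.6, 44.4]
eef_rot: [-0.0, -0.503, 0.864, 0.0]
force: [0.3, 0.7, -2.1]
grip_width: 0.131
grip_force: 40.8
time_s: 10.4
tcp_pos: [503.5, -14.7, 42.8]
eef_rot: [0.0, -0.503, 0.864, -0.0]
force: [-0.1, -0.4, -0.2]
grip_width: 0.129
grip_force: 41.2
```

Landed at about the predicted height. Turning clockwise along the helix (30 mm/turn) now.

```bash
python3 -m creep '{"gripper":[-1,-1,-1,-1],"offset":[[0,0,0.001],[0,0,0.001],[0,0,0.001],[0,0,0.001]],"roll":[0.016,0.016,0.016,0.016]}' 40
python3 -m creep '{"gripper":[-1,-1,-1,-1],"offset":[[0,0,0.001],[0,0,0.001],[0,0,0.001],[0,0,0.001]],"roll":[0.016,0.016,0.016,0.016]}' 40
python3 - <<'E'
from h import *
go(503.5,-14.7)
E
```

```text
time_s: 10.8
tcp_pos: [503.9, -15.0, 41.1]
eef_rot: [0.001, -0.319, 0.948, -0.001]
force: [0.6, 0.5, 0.0]
grip_width: 0.132
grip_force: 41.2
time_s: 11.2
tcp_pos: [503.8, -15.1, 39.0]
eef_rot: [0.001, -0.123, 0.992, -0.001]
force: [0.1, -1.0, -0.1]
grip_width: 0.13
grip_force: 41.0
tool [503.8 -15.1  39. ] ang -165.9 tilt [ 0.001 -0.001] shift share [ 0.0005  0.0008 -0.    ] q6 -0.41 F [ 0.1 -1.  -0.1] Tz [-0.16 -0.02 -0.  ] grip 0.13 41.0 11.2
```

```bash
python3 -m creep '{"gripper":[-1,-1,-1],"offset":[[0,0,0.0006],[0,0,0.0006],[0,0,0]],"roll":[0.01,0.01,0]}' 40
python3 -c "from h import *;go(503.5,-14.7)"
python3 -m creep '{"gripper":[-1,-1,-1],"offset":[[0,0,0.0006],[0,0,0.0006],[0,0,0]],"roll":[0.01,0.01,0]}' 40
python3 -c "from h import *;go(503.5,-14.7)"
python3 -m creep '{"gripper":[-1,-1,-1],"offset":[[0,0,0.0006],[0,0,0.0006],[0,0,0]],"roll":[0.01,0.01,0]}' 40
python3 -c "from h import *;go(503.5,-14.7)"
```

```text
time_s: 11.5
tcp_pos: [503.7, -14.8, 38.4]
eef_rot: [0.001, -0.062, 0.998, -0.0]
force: [0.5, -0.1, 0.3]
grip_width: 0.13
grip_force: 41.2
tool [503.7 -14.8  38.4] ang -172.8 tilt [ 0.001 -0.   ] shift share [ 0.0004  0.0003 -0.    ] q6 -0.29 F [ 0.5 -0.1  0.3] Tz [-0.13 -0.06  0.02] grip 0.13 41.2 11.5
time_s: 11.8
tcp_pos: [503.6, -14.6, 37.7]
eef_rot: [0.0, -0.0, 1.0, 0.0]
force: [0.6, -0.4, 1.4]
grip_width: 0.128
grip_force: 41.2
tool [503.6 -14.6  37.7] ang -180.0 tilt [0.001 0.   ] shift share [ 0.0002 -0.0002 -0.    ] q6 -0.16 F [ 0.6 -0.4  1.4] Tz [-0.04 -0.02  0.  ] grip 0.128 41.2 11.8
time_s: 12.1
tcp_pos: [503.6, -14.3, 37.2]
eef_rot: [0.0, 0.062, 0.998, 0.0]
force: [-0.1, 1.7, 1.4]
grip_width: 0.13
grip_force: 41.3
tool [503.6 -14.3  37.2] ang 172.9 tilt [0.001 0.001] shift share [ 0.0002 -0.0008 -0.    ] q6 -0.04 F [-0.1  1.7  1.4] Tz [ 0.25 -0.08 -0.01] grip 0.13 41.3 12.1
```

```bash
python3 -m creep '{"gripper":[-1,-1,-1],"offset":[[0,0,0.0006],[0,0,0.0006],[0,0,0]],"roll":[0.01,0.01,0]}' 40
python3 -c "from h import *;go(503.5,-14.7)"
```

```text
time_s: 12.4
tcp_pos: [503.6, -14.5, 36.5]
eef_rot: [0.0, 0.124, 0.992, 0.0]
force: [-0.2, 0.2, 1.8]
grip_width: 0.132
grip_force: 41.3
tool [503.6 -14.5  36.5] ang 165.7 tilt [0.001 0.   ] shift share [ 0.0002 -0.0004 -0.    ] q6 0.09 F [-0.2  0.2  1.8] Tz [ 0.13 -0.13 -0.  ] grip 0.132 41.3 12.4
```

```bash
python3 -m creep '{"gripper":[-1,-1],"offset":[[0,0,0.0006],[0,0,0]],"roll":[0.01,0]}' 40
python3 -c "from h import *;go(503.5,-14.7)"
```

```text
time_s: 12.6
tcp_pos: [503.6, -14.7, 36.2]
eef_rot: [0.0, 0.155, 0.988, -0.0]
force: [0.8, 0.0, 1.7]
grip_width: 0.131
grip_force: 41.4
tool [503.6 -14.7  36.2] ang 162.1 tilt [ 0.001 -0.   ] shift share [ 0.0002 -0.0001 -0.    ] q6 0.15 F [0.8 0.  1.7] Tz [ 0.08 -0.12  0.01] grip 0.131 41.4 12.6
```

No moment and still sinking, so it looks sound. Continuing carefully.

```bash
python3 -m creep '{"gripper":[-1,-1],"offset":[[0,0,0.0006],[0,0,0]],"roll":[0.01,0]}' 40
python3 -c "from h import *;go(503.5,-14.7)"
python3 -m creep '{"gripper":[-1,-1,-1],"offset":[[0,0,0.0006],[0,0,0.0003],[0,0,0]],"roll":[0.01,0.008,0]}' 40
python3 -c "from h import *;go(503.5,-14.7)"
```

```text
time_s: 12.8
tcp_pos: [503.7, -14.5, 35.9]
eef_rot: [0.0, 0.186, 0.983, 0.0]
force: [-0.1, 1.4, 2.7]
grip_width: 0.126
grip_force: 41.4
tool [503.7 -14.5  35.9] ang 158.5 tilt [0.001 0.   ] shift share [ 0.0002 -0.0005 -0.    ] q6 0.21 F [-0.1  1.4  2.7] Tz [ 0.31 -0.17 -0.  ] grip 0.126 41.4 12.8
time_s: 13.1
tcp_pos: [503.6, -14.7, 35.3]
eef_rot: [0.0, 0.241, 0.97, -0.0]
force: [-0.5, 0.5, 1.9]
grip_width: 0.13
grip_force: 41.4
tool [503.6 -14.7  35.3] ang 152.1 tilt [ 0.001 -0.   ] shift share [ 0.0001  0.     -0.    ] q6 0.33 F [-0.5  0.5  1.9] Tz [ 0.08 -0.16  0.01] grip 0.13 41.4 13.1
```

```bash
python3 -m creep '{"gripper":[-1,-1],"offset":[[0,0,0.0002],[0,0,0]],"roll":[0.01,0]}' 40
python3 -c "from h import *;go(503.5,-14.7)"
```

```text
time_s: 13.3
tcp_pos: [503.4, -15.0, 35.2]
eef_rot: [0.0, 0.272, 0.962, -0.0]
force: [0.2, 0.2, 2.2]
grip_width: 0.129
grip_force: 41.5
tool [503.4 -15.   35.2] ang 148.4 tilt [ 0.    -0.001] shift share [ 0.0001  0.0005 -0.    ] q6 0.39 F [0.2 0.2 2.2] Tz [-0.07 -0.08 -0.  ] grip 0.129 41.5 13.3
```

At 61 deg past the gauge's x, rim at about 10 mm (the flange's height), still no moment: past where a shallow cap would have jammed. A little further to feel the stop.

```bash
for i in 1; do python3 -m creep '{"gripper":[-1,-1,-1],"offset":[[0,0,0.0003],[0,0,0.0002],[0,0,0]],"roll":[0.01,0.01,0]}' 40; python3 -c "from h import *;go(503.5,-14.7)"; done
python3 -m creep '{"gripper":[-1,-1],"offset":[[0,0,0],[0,0,0]],"roll":[0.01,0]}' 40; python3 -c "from h import *;go(503.5,-14.7)"
```

```text
time_s: 13.6
tcp_pos: [503.4, -15.0, 35.2]
eef_rot: [0.0, 0.332, 0.943, -0.0]
force: [-0.2, -0.2, 3.7]
grip_width: 0.13
grip_force: 41.7
tool [503.4 -15.   35.2] ang 141.2 tilt [ 0.    -0.001] shift share [ 0.0002  0.0005 -0.    ] q6 0.51 F [-0.2 -0.2  3.7] Tz [-0.08  0.02 -0.08] grip 0.13 41.7 13.6
time_s: 13.8
tcp_pos: [503.4, -14.9, 35.2]
eef_rot: [0.0, 0.361, 0.932, -0.0]
force: [-0.9, 0.2, 4.9]
grip_width: 0.127
grip_force: 41.8
tool [503.4 -14.9  35.2] ang 137.6 tilt [ 0.001 -0.001] shift share [ 0.0002  0.0004 -0.    ] q6 0.58 F [-0.9  0.2  4.9] Tz [-0.09  0.02 -0.12] grip 0.127 41.8 13.8
```

```bash
python3 -m creep '{"gripper":[-1,-1],"offset":[[0,0,0],[0,0,0]],"roll":[0.008,0]}' 40; python3 -c "from h import *;go(503.5,-14.7)"
```

```text
time_s: 14.0
tcp_pos: [503.5, -14.9, 35.2]
eef_rot: [0.0, 0.385, 0.923, -0.0]
force: [-0.6, 0.3, 5.5]
grip_width: 0.127
grip_force: 41.9
tool [503.5 -14.9  35.2] ang 134.8 tilt [ 0.001 -0.001] shift share [ 0.0002  0.0002 -0.    ] q6 0.63 F [-0.6  0.3  5.5] Tz [-0.08  0.11 -0.13] grip 0.127 41.9 14.0
```

The sinking stopped at 61 deg with the rim at flange height, and the moment is only now starting to rise at 75 deg. The cap is fully home, so it is the sound one and goes in the tray. Unscrewing along the helix.

```bash
python3 -m creep '{"gripper":[-1,-1,-1,-1,-1,-1],"offset":[[0,0,0],[0,0,0],[0,0,-0.001],[0,0,-0.001],[0,0,-0.001],[0,0,-0.001]],"roll":[-0.016,-0.016,-0.016,-0.016,-0.016,-0.016]}' 40; python3 -c "from h import *;go(503.5,-14.7)"
python3 -m creep '{"gripper":[-1,-1,-1,-1,-1,-1],"offset":[[0,0,-0.001],[0,0,-0.001],[0,0,-0.001],[0,0,-0.001],[0,0,-0.001],[0,0,-0.001]],"roll":[-0.016,-0.016,-0.016,-0.016,-0.016,-0.016]}' 40; python3 -c "from h import *;go(503.5,-14.7)"
python3 -m creep '{"gripper":[-1,-1,-1,-1,-1,-1,-1],"offset":[[0,0,-0.001],[0,0,-0.001],[0,0,-0.001],[0,0,-0.001],[0,0,-0.001],[0,0,-0.001],[0,0,0]],"roll":[-0.016,-0.016,-0.016,-0.016,-0.016,-0.016,0]}' 40; python3 -c "from h import *;go(503.5,-14.7)"
```

```text
time_s: 14.6
tcp_pos: [503.1, -15.0, 36.6]
eef_rot: [-0.0, 0.091, 0.996, -0.0]
force: [0.2, -0.1, 4.0]
grip_width: 0.128
grip_force: 41.6
tool [503.1 -15.   36.6] ang 169.6 tilt [-0.    -0.001] shift share [-0.0007  0.0007 -0.    ] q6 0.02 F [ 0.2 -0.1  4. ] Tz [-0.2   0.02 -0.16] grip 0.128 41.6 14.6
time_s: 15.2
tcp_pos: [503.1, -14.8, 39.5]
eef_rot: [-0.0, -0.209, 0.978, -0.0]
force: [0.4, -0.9, 3.0]
grip_width: 0.129
grip_force: 41.6
tool [503.1 -14.8  39.5] ang -155.9 tilt [-0. -0.] shift share [-0.0008 -0.0002 -0.    ] q6 -0.58 F [ 0.4 -0.9  3. ] Tz [-0.09  0.01 -0.2 ] grip 0.129 41.6 15.2
time_s: 15.9
tcp_pos: [503.0, -14.6, 42.5]
eef_rot: [-0.0, -0.488, 0.873, 0.0]
force: [-0.1, -0.3, 2.2]
grip_width: 0.13
grip_force: 41.5
tool [503.  -14.6  42.5] ang -121.6 tilt [-0.001  0.   ] shift share [-0.0003 -0.001  -0.    ] q6 -1.18 F [-0.1 -0.3  2.2] Tz [-0.06 -0.03  0.09] grip 0.13 41.5 15.9
```

At +29 deg, so it is clear to lift; slowly first.

```bash
python3 -m creep '{"gripper":[-1,-1,-1],"offset":[[0,0,-0.005],[0,0,-0.005],[0,0,0]],"roll":[0,0,0]}' 40
python3 -m creep '{"gripper":[-1,-1,-1,-1,-1],"offset":[[0,0,-0.02],[0,0,-0.03],[0,0,-0.04],[0,0,-0.02],[0,0,0]],"roll":[0,0,0,0,0]}' 40
python3 - <<'E'
from h import *
go(428,-251)
g=cams.capture('scene');cv2.imwrite('pics/sc7.png',g[:,:,::-1])
h=cv2.cvtColor(g,cv2.COLOR_RGB2GRAY)
for v in range(180,246,3): print(v,''.join('0123456789ABCDEF'[x>>4] for x in h[v,120:200]))
E
```

```text
time_s: 16.2
tcp_pos: [502.7, -14.5, 47.2]
eef_rot: [-0.0, -0.487, 0.873, 0.0]
force: [0.2, -0.4, -1.2]
grip_width: 0.128
grip_force: 40.9
time_s: 16.7
tcp_pos: [504.9, -14.9, 105.1]
eef_rot: [0.002, -0.487, 0.873, -0.001]
force: [0.3, -0.3, -2.0]
grip_width: 0.132
grip_force: 40.9
tool [504.9 -14.9 105.1] ang -121.7 tilt [ 0.004 -0.001] shift share [ 4.825e-01 -1.175e-01 -3.000e-04] q6 -1.18 F [ 0.3 -0.3 -2. ] Tz [ 0.03 -0.03 -0.01] grip 0.132 40.9 16.7
180 77777777778888888888888888888888787877777777777777777777777777777788888878777777
183 77888888888888888888788777777777777777777777777777777788888887777777777778777777
186 88888888887777777777777777777777777777777888888877777777777777777777777777777777
189 77777777777777777777777777777788888887777777766665544444456777777777777777777777
192 77777777777777777777788888777777666665544443333444444444444677777777777777777777
195 77777777778888777777766655444443334444444445567777777644444467777777777777788888
198 88888877777654444433334434444445656777777777777777777764444445777777887888887788
201 777788877776544444456567777777777777777777
[... 528 characters left out ...]
76444444555788888888
222 77777776444444466777777777777777777777777777777777776666666676666554444678888888
225 88888888644444446777777777777777777777776666666666666655444444444444444568888888
228 88887887754444445677777777777666666666666655444444344444444444444444444555555566
231 87777787654444444567766666666655544443444443444444444455666888876544444444444444
234 88888877765444444455544444444444443334444445566788888888888876544445566776544444
237 77777778876444444444333333344445556678888888888888888887555544444444454545455554
240 88888888888644444444456678888888888888888888888888775544444444444554544545454545
243 88888888877767888888888888888888888888887775545444444444445544555444554444555555
```

The cap came off free (−2 N, its weight). Carrying it to the tray at about (427,−251).

```bash
python3 -m creep '{"gripper":[-1,-1,-1,-1,-1,-1,-1,-1],"offset":[[0.06,-0.0146,0],[0.08,-0.0196,0],[0.08,-0.0196,0],[0.08,-0.0196,0],[0.08,-0.0196,0],[0.06,-0.0146,0],[0.04,-0.01,0],[0,0,0]],"roll":[0,0,0,0,0,0,0,0]}' 40
python3 -m creep '{"gripper":[-1,-1,-1,-1,-1,-1],"offset":[[0,0,0.02],[0,0,0.03],[0,0,0.03],[0,0,0.02],[0,0,0.02],[0,0,0]],"roll":[0,0,0,0,0,0]}' 40
python3 -c "from h import *;go(427,-251,33)"
```

```text
time_s: 17.55
tcp_pos: [425.5, -251.6, 101.3]
eef_rot: [-0.001, -0.485, 0.874, 0.001]
force: [0.4, 0.6, -1.7]
grip_width: 0.13
grip_force: 40.9
time_s: 18.15
tcp_pos: [425.9, -248.0, 40.5]
eef_rot: [-0.001, -0.487, 0.873, 0.002]
force: [-0.6, -0.1, -1.9]
grip_width: 0.127
grip_force: 40.8
tool [ 425.9 -248.    40.5] ang -121.7 tilt [-0.003  0.003] shift share [ 0.004  -0.005   0.0151] q6 -1.68 F [-0.6 -0.1 -1.9] Tz [ 0.03  0.03 -0.  ] grip 0.127 40.8 18.15
```

```bash
python3 -m creep '{"gripper":[-1,-1,-1,-1],"offset":[[0,0,0.008],[0,0,0.004],[0,0,0],[0,0,0]],"roll":[0,0,0,0]}' 40
python3 -m creep '{"gripper":[-1,-1,-1],"offset":[[0,0,0.003],[0,0,0],[0,0,0]],"roll":[0,0,0]}' 40
python3 -m creep '{"gripper":[-1,-1,-1],"offset":[[0,0,0.002],[0,0,0],[0,0,0]],"roll":[0,0,0]}' 40

```

```text
time_s: 18.55
tcp_pos: [427.3, -250.0, 37.2]
eef_rot: [0.0, -0.487, 0.873, -0.0]
force: [-1.0, 0.3, -1.9]
grip_width: 0.133
grip_force: 40.8
time_s: 18.85
tcp_pos: [427.0, -249.7, 35.3]
eef_rot: [0.0, -0.487, 0.873, -0.0]
force: [-0.2, -0.3, -1.8]
grip_width: 0.131
grip_force: 40.8
time_s: 19.15
tcp_pos: [427.0, -249.6, 34.1]
eef_rot: [-0.0, -0.487, 0.873, 0.0]
force: [-0.1, -0.1, -2.6]
grip_width: 0.127
grip_force: 40.8
```

```bash
python3 -m creep '{"gripper":[-1,-1,-1],"offset":[[0,0,0.003],[0,0,0],[0,0,0]],"roll":[0,0,0]}' 40
python3 -m creep '{"gripper":[-1,-1,-1],"offset":[[0,0,0.002],[0,0,0],[0,0,0]],"roll":[0,0,0]}' 40
python3 -m creep '{"gripper":[-1,-1,-1],"offset":[[0,0,0.001],[0,0,0],[0,0,0]],"roll":[0,0,0]}' 40

```

```text
time_s: 19.45
tcp_pos: [427.0, -249.6, 32.6]
eef_rot: [-0.0, -0.487, 0.873, 0.0]
force: [-0.4, -0.2, -0.8]
grip_width: 0.133
grip_force: 40.8
time_s: 19.75
tcp_pos: [427.0, -249.6, 31.7]
eef_rot: [-0.0, -0.487, 0.873, 0.0]
force: [0.6, 0.3, -1.4]
grip_width: 0.132
grip_force: 40.8
time_s: 20.05
tcp_pos: [427.1, -249.7, 31.3]
eef_rot: [0.0, -0.487, 0.873, -0.0]
force: [0.3, -0.4, -3.0]
grip_width: 0.126
grip_force: 40.9
```

Not touching yet; another millimetre or so.

```bash
python3 -m creep '{"gripper":[-1,-1,-1],"offset":[[0,0,0.002],[0,0,0],[0,0,0]],"roll":[0,0,0]}' 40
python3 -m creep '{"gripper":[-1,-1,-1],"offset":[[0,0,0.002],[0,0,0],[0,0,0]],"roll":[0,0,0]}' 40

```

```text
time_s: 20.35
tcp_pos: [427.1, -249.7, 31.2]
eef_rot: [0.0, -0.487, 0.873, -0.0]
force: [-2.0, 2.1, 5.4]
grip_width: 0.129
grip_force: 41.9
time_s: 20.65
tcp_pos: [427.2, -249.8, 31.2]
eef_rot: [0.0, -0.487, 0.873, -0.0]
force: [-3.8, 2.7, 9.8]
grip_width: 0.133
grip_force: 42.4
```

It is on the floor (rim ≈ 6 mm, force rising). Releasing and retreating.

```bash
python3 -m creep '{"gripper":[0.2,0.2,0.2,0.2,0.2,0.2],"offset":[[0,0,-0.002],[0,0,0],[0,0,0],[0,0,0],[0,0,0],[0,0,0]],"roll":[0,0,0,0,0,0]}' 40
python3 -m creep '{"gripper":[0.2,0.2,0.2,0.2,0.2,0.2],"offset":[[0,0,-0.03],[0,0,-0.06],[0,0,-0.08],[0,0,-0.06],[0,0,0],[0,0,0]],"roll":[0,0,0,0,0,0]}' 40
python3 - <<'E'
from h import *
go(427,-250)
s=sensors.observe();c=cams.capture('wrist');cv2.imwrite('pics/w8.png',c[:,:,::-1])
h=cv2.cvtColor(c,cv2.COLOR_RGB2GRAY)
for v in range(100,330,6): print(v,''.join('0123456789ABCDEF'[x>>4] for x in h[v,180:390:2]))
E
```

```text
time_s: 21.25
tcp_pos: [427.0, -249.6, 30.0]
eef_rot: [-0.0, -0.487, 0.873, 0.0]
force: [-0.1, -0.7, 0.1]
grip_width: 0.6
grip_force: 0.0
time_s: 21.85
tcp_pos: [427.7, -250.2, 146.1]
eef_rot: [0.0, -0.487, 0.873, -0.001]
force: [-0.4, -0.8, -0.4]
grip_width: 0.599
grip_force: 0.0
tool [ 427.7 -250.2  146.1] ang -121.7 tilt [ 0.002 -0.001] shift share [ 0.0004  0.0014 -0.    ] q6 -1.68 F [-0.4 -0.8 -0.4] Tz [ 0.   -0.03  0.01] grip 0.599 0.0 21.85
100 777888888887888888888888888877778888733333333333333333333357666666667777888887777888887777777777777777778
106 777788888877888888888888888887773343333433333333333345767667777753567777788888877788888877777777777777777
112 777777888888778788888844444444443333343433333334676667777778777774336777777888887777888887777777777777777
118 887777778888888888888884444444433333334343466777777887777777787777742477777778888887788888876777777777777
124 888877777788888746633433343444444433336777777777777788877777778777773326766777788887777888888777777777777
130 8888888887764444443333343443444433335777777777777777778887777777777777433776777778888777788888
[... 2941 characters left out ...]
8898888888882000000012222220000008877777
298 888600000022222210000000018888989899888888888888888988888888888888888988888882000000000222222000000477777
304 882000000222222100000000048888888989988888888888888888888888888888888889888885000000000022222210000027777
310 000000000000477310000000198888888888889988888888888888888888888888888888988888400000000033300000000000001
316 000000000000000011000000899998888888888888888888888888888898888888888888888888810000000000000000000000000
322 000000000000000011000008888999988888888889888888888888888888988888888888888888880000000000000000000000000
328 000000000000000011000069988888999888888888888888888888888888889888742788888888886000000000000000000000000
```

The cap stands upright inside the tray, wing at about (283,215), clear of the walls, and the robot touches nothing. Handing in.

```bash
python3 -c "from cell import arm;print(arm.job_done())"
```

```text
the job is handed in; nothing more can be done
None
```

The cap from the square mat screwed fully home on the gauge with no forcing seen in the wrist readings, so it is the sound one; I unscrewed it, stood it in the square wooden tray and handed the job in at about 22 s.

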